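# Punch the batch mark on a sweet tin

## Task

Slide the tin with the red dot, keeping it flat on the table, until the dot sits right under the press's punch pin, then let go of it and slide the guard fully closed against its jamb. With the guard shut, push the red knob down until the pin bears firmly on the dot (a push of about 15 N, not so hard that the lid dents), then let the knob come back up. Leave the tin under the pin, and do not disturb the other things.

Things in the scene. Friction and masses are not known exactly. Their poses are not given: they have to be found in the camera images.
- tin_marked: Long flat sweet tin to be marked: 200 x 60 x 28 mm, 0.3 to 0.65 kg, aluminium lid with a blue and yellow panel and a red dot near one end. Origin: centre of its underside (on the table). x runs along its length towards the dotted end, y across its 60 mm width, z up. Grip it across its width at the end away from the dot.
- dot (a point): Centre of the red dot (12 mm across) on top of the marked tin's lid: 70 mm from the tin's centre along its x, 10 mm along its y, 28 mm above its underside.
- press: Green hand press screwed to the table. Origin: on the table straight below the punch; x points away from its open front (roughly away from the robot), z up. Work comes in from the front (-x), flat on the table. Column on a 90 mm square foot centred at x +65, y +120 mm. Head 56 mm square over the origin, z 94 to 144 mm; 22 mm thick sleeve below it down to z 64 mm.
- punch_axis (a point): Point on the vertical axis of the 5 mm punch pin, at the mouth of the sleeve, 64 mm above the table, straight over the press's origin. The pin moves straight down this axis. It sticks out 10 to 24 mm below the sleeve's mouth, set differently every time and not measured: it meets the tin's lid 12 to 26 mm down the knob's stroke.
- knob_top (a point): Centre of the flat top of the red mushroom knob (42 mm across) on top of the press, on the punch axis, 200 mm above the table when up. Pushing it down drives the pin down.
- plunger (a joint): Stroke of knob and pin, m: 0 up, positive down, at most 0.036. The return spring takes about 3 N to start, 6 N at 30 mm, and lifts the knob when let go. Once the pin meets the lid the push grows by about 4 N per mm (a stiff spring in the pin). A mark needs more than 6 N of pin on lid, so push the knob with about 15 N in all; the lid dents above 30 N.
- guard (a joint): Opening, m, of the sliding clear guard with yellow edges in front of the punch: 0 closed against the yellow jamb, growing along the press's -y to 0.11. Its track drags with about 1.5 N; it stays where it is left. It hangs 42 mm above the table, 59 mm in front of the punch axis, and the tin passes below it. Its 240 mm track spans press y +65 to -175 mm.
- guard_tab (a point): Top centre of the guard's upright black tab, 175 mm above the table; the tab is 16 mm (press x) by 14 mm (press y) and can be pushed or pinched over its top 45 mm. It moves with the guard; with the guard closed it is at press x -72, y 0 mm.
- tin_plain: A bystander: a tin like the marked one, without a red dot. Origin: centre of its underside. Leave it.
- tamper: Bystander: steel hand tamper, foot 70 mm across, 115 mm tall. Origin: centre of its underside.
- nut_jar: Bystander: jar of nuts, 72 mm across, 100 mm tall. Origin: centre of its underside.
- scraper: Bystander: spatula lying on the table. Origin: centre of its underside.
- wafer_a: Bystander: round golden brittle, 110 mm across, 8 mm thick. Origin: centre of its underside.
- round_tin: Bystander: round tin, 132 mm across, 22 mm high. Origin: centre of its underside.
Not all that is in view belongs to the job. What is shaped like the tin_marked but orange or pink is not meant.

How it is judged (in metres and radians):
On the way, in this order (a step that is already met when the one before it is completed fails the run):
1. the red dot is under the punch pin, the tin flat, still and let go of (horizontal distance between dot and punch_axis below 0.004 m and angle between tin_marked's own z axis and vertical below 0.05 rad and linear speed of tin_marked below 0.02 m/s and contact force between the fingers and tin_marked below 0.1 N), for 0.2 s.
2. the guard is slid fully closed, the dot still under the pin (value of joint guard below 0.004 m and horizontal distance between dot and punch_axis below 0.005 m), for 0.1 s.
3. the knob is pushed and the pin bears on the dot with more than 6 N, guard closed (value of joint plunger above 0.008 m and contact force between press and tin_marked above 6 N and value of joint guard below 0.006 m and horizontal distance between dot and punch_axis below 0.005 m), for 0.1 s.
At the end, for the whole second after the job is handed in: The tin lies flat and still on the table with its dot within 5 mm of the punch axis, the guard is closed to within 6 mm, and the knob is back up (within 3 mm) (horizontal distance between dot and punch_axis below 0.005 m and value of joint guard below 0.006 m and value of joint plunger below 0.003 m and angle between tin_marked's own z axis and vertical below 0.05 rad and height (world z) of tin_marked below 0.004 m and linear speed of tin_marked below 0.01 m/s); the robot touches nothing.
It fails at once if the marked tin is lifted more than 15 mm off the table (height (world z) of tin_marked above 0.015 m).
It fails at once if the lid is dented or the tin rammed: press and tin meet with more than 30 N (contact force between press and tin_marked above 30 N).
It fails at once if the knob is pushed more than 6 mm with the guard open by more than 10 mm (value of joint plunger above 0.006 m and value of joint guard above 0.01 m).
It fails at once if a bystander is moved more than 30 mm (distance of any of tin_plain, tamper, nut_jar, scraper, wafer_a, round_tin from where it was at the start of the episode above 0.03 m).
It also fails if it takes over 64 s, if anything falls off the work surface, if the arm or the gripper's body presses on something with over 40 N, if the wrist force passes 120 N, or if a joint passes its speed limit or range.

## Robot

A 7-joint arm with a two-finger parallel gripper is mounted at the origin on the work surface. World frame = base frame: x ahead of the robot, y to its left, z up, the work surface at z = 0. Lengths are in m, angles in degrees, forces in N, time in s.
With the tool pointing down it reaches from about 0.425 to 0.95 m from the base axis. Payload 16.7 kg.
Tool frame: the origin (TCP) lies at the very end of the fingers, on their centre line; the grasp point (between the pads) lies 19 mm behind it (env.tcp_to_grasp is the distance from the TCP to the grasp point, in m); y points along the fingers, z is the direction in which the jaws open and shut, and the axes are right-handed (so a half turn about y gives the same grasp; the last joint's range is limited). The gripper opens to 94 mm and grips with 3 to 60 N. Pads are 16 mm wide; open, the fingers measure 119 mm over their backs; the gripper's body (75 mm by 177 mm) begins 78 mm behind the grasp point.
Start: joints at [-76.003, 24.414, 4.234, 92.017, -1.954, 63.644, -3.845], TCP at [0.259, 0.623, 0.183] pointing down, gripper open.
Joint ranges: [-163.25, 163.25], [-28.42, 122.38], [-70.27, 78.77], [12.13, 141.07], [-58.53, 238.53], [9.26, 117.41], [-156.51, 156.51]. Speed limits (degrees/s): [108.29, 108.29, 136.94, 136.94, 172.46, 172.46, 172.46].

## Interface

Orientations are given as a 3x3 rotation matrix whose columns are the frame's x, y, z axes.
In Python, from workcell import env gives the robot as it stands.
- The arm moves only by the shell command python3 -m crank 'ROWS' [OPENING] [FORCE]. ROWS is JSON, one flat list of numbers, 4 for each row, row after row: the shift along the tool's x, y, z in cm, then the turn about the tool's y in rad. A call has 1 to 8 rows; each row shifts and turns the commanded pose from where the row before left it, along the tool's axes as they then stand; what a row does not reach is not made up. A row lasts 1/8 s, in which the tool goes at most 62.5 mm and 10.7 degrees, less where a joint would pass 70% of its speed; a pose out of reach is approached as far as the arm can. A call is refused whole if a number of a shift passes 6.25 or a number of a turn 0.188, either way. A call with a gripper value outside its range is refused whole. OPENING is the opening in per cent of the stroke, from 0 (shut) to 100 (fully open), set as the call begins (- or left out, the last holds). The fingers move at their own pace and stop on an object; FORCE is the grip in N (left out, the last holds). Time passes only in rows, so rows that do not move let the fingers close. It gives the time, the measured TCP pose, the force and the opening at its end, in the units of the state.
- env.state(): the state, without advancing time (a new reading comes with each control period).
- env.capture(name): name is "scene" or "side" or "wrist"; returns a dict with "color" (480x640x3 uint8, red, green, blue), "K" (3x3 intrinsics, pixels), "rvec" (rotation vector, rad) and "tvec" (3), from world to camera coordinates, as OpenCV has them. Camera axes: x right, y down, z forward; pixel columns grow to the right and rows downward; lengths in m; the calibration is good to about 2 mm. A picture is of the moment at which its call begins. There is no depth.
- env.job_done(): hands the job in, once; it reports no verdict.
Trained networks look in a picture, given as the dict that the camera call returned (one of the last four; its "shot" number tells which), for a name from the list of things; names that differ only in an ending like _2 or _b are one class to them, and where a whole thing is asked for, a point or a joint stands for the part that bears it (a point fixed in the world has none). Each returns a list of dicts, best first, with "p" (0 to 1); they miss things now and then, are a little off and sometimes report something else, mostly with a low value. They report only what shows in the picture. A call takes as long as a camera call. They do not tell look-alikes from the thing itself.
- env.silhouettes(label, picture): "pixels" (480x640 bool, what is visible of it).
- env.pinpoint(label, picture): "at" ([x, y, z] in m, in the coordinates of the camera as it stood for that picture, good to about 4 mm: a listed point, or the origin of a listed thing).
The state is a dict: "clock": time; "qpos": joint angles; "qd": joint speeds; "joint_efforts": joint torques, N m; "tool_pos": TCP position; "tool_rot": TCP orientation; "force": force on the tool from outside, world axes, zero at the start; "ft_torque": the same for the moment, N m; "gripper_width": finger opening in m.
Only numpy, scipy, OpenCV 4.12 (cv2) and the standard library are available. Lean on these libraries where they do the work, as an engineer would, in place of code of your own. Each camera call takes 0.05 s, during which the arm holds its last target.

## Working session

There is one attempt and no reset: what is moved stays moved. The work goes in short steps, Python scripts to look and compute and a shell command to move; the robot and the scene stay as the last step left them, time stands still between calls to the robot, and variables do not carry over. Pictures are saved under pics/ and viewed, and the job is handed in when it is done.

```bash
ls; mkdir -p pics; cat > h.py <<'E'
import numpy as np, cv2
from workcell import env
def cap(n,fn=None):
    p=env.capture(n)
    if fn: cv2.imwrite('pics/'+fn+'.png',p['color'][:,:,::-1])
    return p
def RT(p):
    R=cv2.Rodrigues(np.array(p['rvec'],float))[0]; return R,np.array(p['tvec'],float).ravel()
def c2w(p,a):
    R,t=RT(p); return R.T@(np.array(a)-t)
def w2p(p,X):
    R,t=RT(p); c=R@np.array(X)+t; u=np.array(p['K'])@c; return u[:2]/u[2]
def onplane(p,uv,z):
    R,t=RT(p); d=R.T@np.linalg.solve(np.array(p['K']),[uv[0],uv[1],1.]); C=-R.T@t
    return C+d*(z-C[2])/d[2]
def tri(obs):
    A=[];b=[]
    M=np.zeros((3,3));v=np.zeros(3)
    for p,uv in obs:
        R,t=RT(p); d=R.T@np.linalg.solve(np.array(p['K']),[uv[0],uv[1],1.]); d/=np.linalg.norm(d); C=-R.T@t
        P=np.eye(3)-np.outer(d,d); M+=P; v+=P@C
    return np.linalg.solve(M,v)
E
python3 - <<'E'
from h import *
np.set_printoptions(precision=4,suppress=True)
s=env.state(); print(s['clock'],s['tool_pos'],s['tool_rot'],s['gripper_width'],s['force'])
for n in ['scene','side','wrist']:
    p=cap(n,n+'0'); R,t=RT(p); print(n,-R.T@t,R[2])
    for l in ['tin_marked','dot','press','punch_axis','knob_top','guard_tab']+(['tin_plain','tamper','nut_jar','scraper','wafer_a','round_tin'] if n=='scene' else []):
        for q in env.pinpoint(l,p)[:3]: print(n,l,round(q['p'],2),c2w(p,q['at']),w2p(p,c2w(p,q['at'])))
E
```

```text
pics
0.0 [0.2589 0.6229 0.1822] [[ 0.9234 -0.0004  0.3837]
 [-0.3837 -0.0012  0.9234]
 [ 0.0001 -1.     -0.0013]] 0.0937160965610849 [-0.284  -0.351  -0.1028]
scene [ 1.3394 -0.1097  1.2022] [-0.6067  0.0769 -0.7912]
scene tin_marked 0.94 [ 0.4424 -0.2184 -0.0001] [246.5951 255.7641]
scene tin_marked 0.88 [ 0.8195 -0.0142  0.0009] [331.4164 360.9676]
scene tin_marked 0.66 [ 0.1665 -0.3051 -0.0011] [217.1165 194.144 ]
scene dot 0.82 [ 0.5042 -0.2362  0.0257] [240.5106 268.1041]
scene dot 0.72 [0.8786 0.0302 0.0275] [352.6133 376.0318]
scene dot 0.7 [ 0.1457 -0.3707  0.0286] [195.9377 185.7837]
scene press 0.76 [0.6189 0.0464 0.0006] [341.2289 293.4849]
scene punch_axis 0.56 [0.6168 0.0508 0.0602] [343.2201 281.4769]
scene knob_top 0.65 [0.6182 0.0514 0.1997] [345.196  252.3339]
scene guard_tab 0.69 [ 0.55   -0.0229  0.1742] [313.1744 241.0416]
scene guard_tab 0.15 [ 0.5652 -0.454  -0.0026] [167.1656 300.1225]
scene tin_plain 0.7 [0.4356 0.2038 0.0017] [380.7177 237.5996]
scene tamper 0.59 [ 0.5001  0.4349 -0.0056] [457.7047 246.4556]
scene nut_jar 0.78 [ 0.3323 -0.4331  0.0006] [177.1
[... 246 characters left out ...]
212  0.684 -0.698]
side tin_marked 0.81 [ 0.4428 -0.2271 -0.0079] [319.5655 341.8192]
side tin_marked 0.75 [ 0.8203 -0.0111 -0.0009] [418.1153 250.8392]
side tin_marked 0.69 [ 0.1693 -0.3078 -0.0004] [219.373 396.538]
side dot 0.77 [ 0.1499 -0.3729  0.0253] [214.4361 418.3265]
side dot 0.68 [ 0.5113 -0.2298  0.0276] [345.4994 327.8513]
side dot 0.63 [0.881  0.0327 0.027 ] [431.4618 230.1874]
side press 0.84 [0.6157 0.0553 0.0024] [346.0897 249.6691]
side punch_axis 0.87 [0.6156 0.0484 0.0661] [347.6603 235.922 ]
side knob_top 0.48 [0.6241 0.0449 0.2035] [352.9486 199.8941]
side guard_tab 0.55 [ 0.5533 -0.0185  0.1722] [335.5807 228.9874]
wrist [0.1832 0.6547 0.3836] [ 0.2626 -0.1085 -0.9588]
```

View pics/scene0.png

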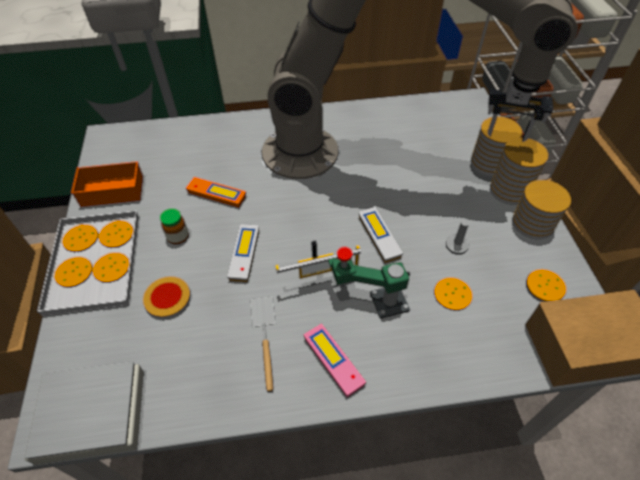

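View pics/side0.png

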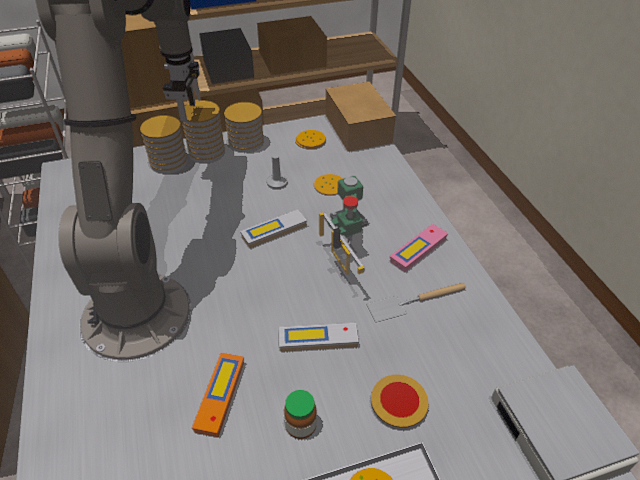

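The white tin with the dot is at scene pixel (246,255), with its dot at (241,268). The plain tin is at (380,235), and the orange and pink ones are decoys. Next I'll rise and move to where the wrist camera sees the press.

```bash
python3 -m crank '[2,-5,-3,0, 2,-5,-3,0, 2,-5,-3,0, 2,-5,-3,0, 3.9,0,-4.4,0, 3.9,0,-4.4,0, 3.9,0,-4.4,0, 3.9,0,-4.4,0]' 100; python3 -m crank '[3.9,0,-4.4,0, 3.9,0,-4.4,0, 0,0,0,0]'
python3 - <<'E'
from h import *
p=cap('wrist','w1'); R,t=RT(p); print(-R.T@t,env.state()['clock'])
E
```

```text
clock: 2.35
tool_pos: [0.3637, 0.2574, 0.3831]
tool_rot: [[0.923, 0.0, 0.384], [-0.384, 0.001, 0.923], [-0.0, -1.0, 0.001]]
force: [2.3, 0.1, 0.5]
gripper_width: 0.094
clock: 2.72
tool_pos: [0.4027, 0.1444, 0.3835]
tool_rot: [[0.921, 0.001, 0.389], [-0.389, 0.002, 0.921], [0.0, -1.0, 0.002]]
force: [-0.1, 0.3, -0.2]
gripper_width: 0.0941
[0.3269157  0.17588149 0.58415677] 2.775
```

View pics/w1.png

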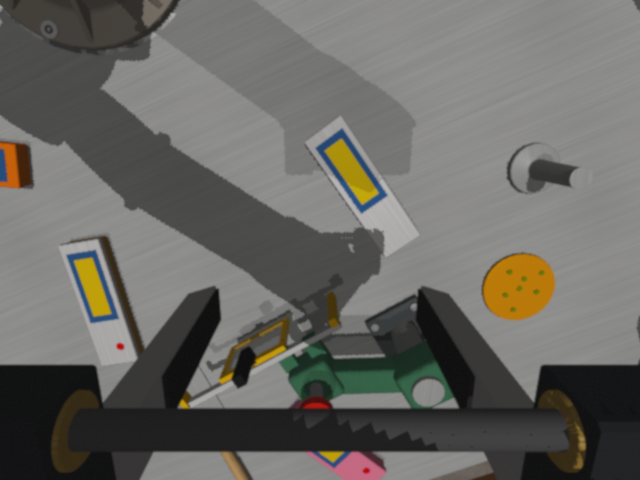

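The wrist view shows the marked tin (dot near (120,346)), the press head near (315,370), the guard track from (185,400) to (335,320), and its tab at (243,367). I'll take measurements here, then from a second place.

```bash
cat > det.py <<'E'
from h import *
import sys
np.set_printoptions(precision=4,suppress=True)
p=cap('wrist',sys.argv[1])
print(env.state()['clock'])
for l in sys.argv[2:]:
    for q in env.pinpoint(l,p)[:2]: print(l,round(q['p'],2),c2w(p,q['at']),w2p(p,c2w(p,q['at'])))
hsv=cv2.cvtColor(p['color'],cv2.COLOR_RGB2HSV)
def blobs(m,name,z,amin=25,amax=4000):
    n,lab,st,ce=cv2.connectedComponentsWithStats(m.astype(np.uint8))
    for i in range(1,n):
        if amin<=st[i,4]<amax: print(name,st[i,4],ce[i],onplane(p,ce[i],z))
H,S,V=hsv[...,0],hsv[...,1],hsv[...,2]
blobs(((H<6)|(H>174))&(S>170)&(V>90),'red',0.028)
blobs((H>23)&(H<32)&(S>150)&(V>120),'yel',0.028,200)
blobs((H>100)&(H<125)&(S>120)&(V>60),'blue',0.028,200)
import pickle; pickle.dump({k:p[k] for k in p},open('pics/'+sys.argv[1]+'.pkl','wb'))
E
python3 det.py w2 dot tin_marked press punch_axis guard_tab
python3 -m crank '[5,0,-3.5,0, 5,0,-3.5,0, 0,0,-6.2,0, -2,0,-5.8,0, -2,0,-5.8,0, -2,0,-5.8,0, 0,0,0,0]'
python3 det.py w3 dot tin_marked press punch_axis knob_top guard_tab
```

```text
2.825
dot 0.97 [ 0.5126 -0.23    0.0238] [119.8753 345.6966]
dot 0.65 [0.8797 0.0374 0.0262] [366.6575 469.0315]
tin_marked 0.95 [ 0.8213 -0.0113 -0.0056] [326.7447 438.2721]
tin_marked 0.61 [ 0.4398 -0.2241 -0.0004] [106.2991 297.815 ]
press 0.76 [0.6189 0.0485 0.0007] [313.1777 332.6362]
punch_axis 0.48 [ 0.4439 -0.2262 -0.0054] [108.0618 299.2172]
red 103 [313.3495 405.9709] [0.7264 0.0036 0.028 ]
yel 1307 [349.8783 172.4438] [0.4024 0.194  0.028 ]
yel 1024 [ 90.7656 286.8623] [ 0.4105 -0.2164  0.028 ]
blue 808 [349.6312 171.7104] [0.4014 0.1941 0.028 ]
blue 587 [ 91.0903 285.3152] [ 0.4085 -0.2147  0.028 ]
clock: 3.95
tool_pos: [0.3195, -0.152, 0.3832]
tool_rot: [[0.922, 0.002, 0.387], [-0.387, 0.003, 0.922], [0.001, -1.0, 0.004]]
force: [0.7, -0.4, 0.4]
gripper_width: 0.0939
4.0
dot 0.61 [ 0.1455 -0.3744  0.0289] [107.9779 128.5262]
dot 0.57 [ 0.5132 -0.228   0.0266] [320.0733 322.9868]
tin_marked 0.88 [ 0.1735 -0.3077  0.002 ] [170.5458 128.2848]
tin_marked 0.66 [ 0.4414 -0.2269  0.0015] [302.4454 275.6413]
press 0.9 [0.6224 0.0491 0.0014] [509.9124 311.3329]
guard_tab 0.72 [ 0.5563 -0.0236  0.1731] [501.1733 351.9925]
red 51 [111.5882 129.6863] [ 0.1484 -0.3712  0.028 ]
red 1400 [207.0693 392.8707] [ 0.5563 -0.4407  0.028 ]
yel 1406 [581.7632 141.9545] [0.4022 0.1939 0.028 ]
yel 466 [166.5343 129.4528] [ 0.1759 -0.3049  0.028 ]
blue 876 [580.8322 140.7705] [0.4002 0.1931 0.028 ]
blue 834 [187.8609 129.8357] [ 0.1871 -0.2795  0.028 ]
blue 618 [299.8544 259.8252] [ 0.4086 -0.2159  0.028 ]
```

View pics/w3.png

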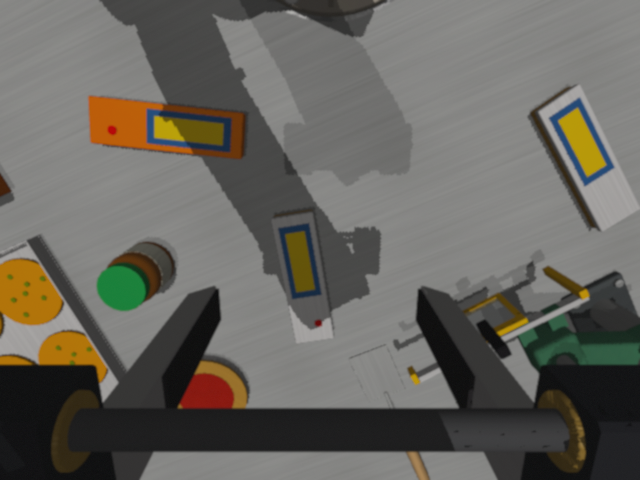

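```bash
python3 - <<'E'
from h import *
import pickle
np.set_printoptions(precision=4,suppress=True)
p=pickle.load(open('pics/w3.pkl','rb'))
c=p['color'][:,:,::-1]
a=cv2.resize(c[195:355,250:350],None,fx=4,fy=4,interpolation=cv2.INTER_CUBIC)
b=cv2.resize(cv2.imread('pics/side0.png')[170:300,290:390],None,fx=4,fy=4,interpolation=cv2.INTER_CUBIC)
b=cv2.copyMakeBorder(b,0,a.shape[0]-b.shape[0],0,0,cv2.BORDER_CONSTANT)
cv2.imwrite('pics/z1.png',cv2.resize(np.hstack([a,b]),(750,600)))
print(a.shape,b.shape)
E
```

```text
(640, 400, 3) (640, 400, 3)
```

View pics/z1.png

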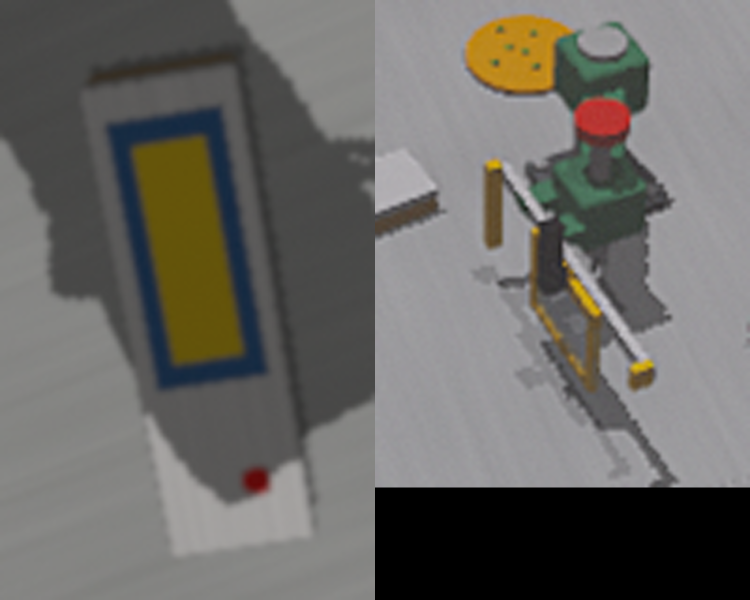

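```bash
python3 - <<'E'
from h import *
import pickle
np.set_printoptions(precision=4,suppress=True)
p=pickle.load(open('pics/w3.pkl','rb'))
cs=np.array([onplane(p,u,0.028) for u in [(272.7,220.3),(314.8,212.3),(332.7,338.2),(297.5,343)]])
print(cs)
c=cs.mean(0); ax=(cs[2]+cs[3]-cs[0]-cs[1]); L=np.linalg.norm(ax)/2; ax/=np.linalg.norm(ax)
yaw=np.degrees(np.arctan2(ax[1],ax[0])); print('centre',c,'len',L,'yaw',yaw)
d=onplane(p,(318.3,323),0.028); print('dot',d)
yv=np.array([-ax[1],ax[0],0]); print((d-c)@ax,(d-c)@yv)
p2=pickle.load(open('pics/w2.pkl','rb'))
print('tri dot',tri([(p,(318.3,323)),(p2,(119.9,345.7))]))
for g in (-.06,-.065,-.07):
  q=c+g*ax; print(q,np.hypot(*q[:2]))
s=env.state(); R=np.array(s['tool_rot']); 
print('toolyaw',np.degrees(np.arctan2(R[1,0],R[0,0])))
E
```

```text
[[ 0.3406 -0.2276  0.028 ]
 [ 0.3528 -0.169   0.028 ]
 [ 0.5437 -0.2199  0.028 ]
 [ 0.5304 -0.2726  0.028 ]]
centre [ 0.4419 -0.2223  0.028 ] len 0.19631678428419425 yaw -14.133162132227966
dot [ 0.5115 -0.2302  0.028 ]
0.06948448345770526 0.009313554329652907
tri dot [ 0.5135 -0.2311  0.0227]
[ 0.3837 -0.2076  0.028 ] 0.4362851280196064
[ 0.3789 -0.2064  0.028 ] 0.4314415317068424
[ 0.374  -0.2052  0.028 ] 0.42660154433851777
toolyaw -22.486879251699154
```

```bash
python3 -m crank '[0,0,0,-0.147, 3.7,3,-1.9,0, 3.7,3,-1.9,0, 0,6,0,0, 0,6,0,0, 0,6,0,0, 0,2,0,0, 0,0,0,0]'
python3 det.py w4 dot tin_marked guard_tab press
```

```text
clock: 5.3
tool_pos: [0.3798, -0.1947, 0.1562]
tool_rot: [[0.972, -0.016, 0.234], [-0.234, 0.012, 0.972], [-0.019, -1.0, 0.008]]
force: [0.1, -0.1, 0.2]
gripper_width: 0.094
5.35
dot 0.58 [ 0.5116 -0.2301  0.0255] [312.8732 371.7802]
tin_marked 0.72 [ 0.1744 -0.3048 -0.0001] [117.8805   3.5831]
tin_marked 0.65 [ 0.4415 -0.2261  0.001 ] [299.5068 292.0985]
guard_tab 0.7 [ 0.4434 -0.226   0.0001] [300.1005 293.5296]
press 0.19 [ 0.4433 -0.2274  0.0002] [298.6128 293.7421]
red 83 [312.0241 372.5542] [ 0.5107 -0.2307  0.028 ]
red 240 [149.9  469.25] [ 0.5777 -0.4115  0.028 ]
yel 3060 [154.4052  13.716 ] [ 0.1967 -0.2716  0.028 ]
blue 2016 [153.0466  26.7723] [ 0.2046 -0.2754  0.028 ]
blue 1369 [300.6939 294.4543] [ 0.4334 -0.222   0.028 ]
```

View pics/w4.png

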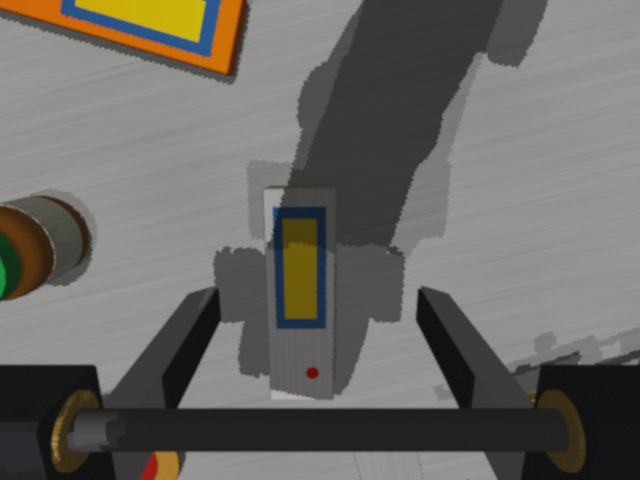

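```bash
python3 -m crank '[0,0,0,0]'; python3 - <<'E'
from h import *
s=env.state(); print(np.round(s['qpos'],1))
E
```

```text
clock: 5.68
tool_pos: [0.3813, -0.194, 0.1576]
tool_rot: [[0.972, -0.009, 0.233], [-0.233, 0.019, 0.972], [-0.013, -1.0, 0.017]]
force: [0.2, -1.0, -0.4]
gripper_width: 0.0939
[-50.5   4.3  75.  125.6  -6.1  54.4 104.6]
```

```bash
python3 -m crank '[5,-2,0,0, 5,-2,0,0, 5,0,0,0, 0,0,0,0]'; python3 - <<'E'
from h import *
s=env.state(); print(np.round(s['qpos'],1))
E
python3 -m crank '[0,0,0,0,0,0,0,0]'; python3 - <<'E'
from h import *
s=env.state(); print(np.round(s['qpos'],1))
E
```

```text
clock: 6.18
tool_pos: [0.5247, -0.2299, 0.1937]
tool_rot: [[0.972, -0.012, 0.234], [-0.234, 0.015, 0.972], [-0.015, -1.0, 0.011]]
force: [0.4, 0.5, -0.2]
gripper_width: 0.094
[-29.5  25.2  62.7 106.3 -25.1  64.9 119. ]
clock: 6.42
tool_pos: [0.5217, -0.2288, 0.1944]
tool_rot: [[0.972, -0.011, 0.235], [-0.235, 0.018, 0.972], [-0.014, -1.0, 0.015]]
force: [-0.9, -0.2, -0.5]
gripper_width: 0.0938
[-29.8  24.8  63.  106.6 -25.   64.9 119. ]
```

```bash
cat > q.py <<'E'
from workcell import env
import numpy as np
s=env.state(); print(np.round(s['qpos'],1))
E
python3 -m crank '[-2.3,-3.4,4.1,0, -2.3,-3.4,4.1,0, -2.3,-3.4,4.1,0, -2.3,-3.4,4.1,0, -2.3,-3.4,4.1,0, -3,0,4.9,0, -3,0,4.9,0, -3,0,4.9,0]';python3 q.py
python3 -m crank '[-3,0,4.9,0, -3,0,4.9,0, -3,0,4.9,0, 0,0,0,0]';python3 q.py
```

```text
clock: 7.42
tool_pos: [0.4189, 0.1025, 0.3277]
tool_rot: [[0.974, -0.021, 0.224], [-0.223, 0.023, 0.974], [-0.026, -1.0, 0.018]]
force: [0.5, 0.5, 0.2]
gripper_width: 0.0943
[-73.4 -12.   45.5 111.    7.   78.   47.1]
clock: 7.92
tool_pos: [0.3634, 0.2674, 0.3316]
tool_rot: [[0.976, -0.021, 0.219], [-0.218, 0.02, 0.976], [-0.025, -1.0, 0.015]]
force: [0.4, -0.0, -0.5]
gripper_width: 0.0942
[-79.9  -6.3  34.1 108.6   1.9  76.7  31. ]
```

```bash

python3 -m crank '[5.4,0,2.6,0, 5.4,0,2.6,0, 5.4,0,2.6,0, 5.4,0,2.6,0, 5.4,0,2.6,0, 5.4,0,2.6,0, 5.4,0,2.6,0, 1.3,0,-5.9,0]';python3 q.py
python3 -m crank '[1.3,0,-5.9,0,1.3,0,-5.9,0,1.3,0,-5.9,0,1.3,0,-5.9,0,1.3,0,-5.9,0,1.3,0,-5.9,0,1.3,0,-5.9,0,1.3,0,-5.9,0]';python3 q.py
python3 -m crank '[1.3,0,-5.9,0,1.3,0,-5.9,0,1.3,0,-5.9,0,0,0,0,0]';python3 q.py
```

```text
clock: 8.93
tool_pos: [0.7755, 0.3021, 0.316]
tool_rot: [[0.976, -0.024, 0.216], [-0.216, 0.013, 0.976], [-0.026, -1.0, 0.008]]
force: [1.0, -1.5, -0.3]
gripper_width: 0.094
[-43.4  42.9  41.4  55.4 -27.8  91.   67.1]
clock: 9.93
tool_pos: [0.7663, -0.1892, 0.3159]
tool_rot: [[0.974, -0.02, 0.225], [-0.225, 0.02, 0.974], [-0.024, -1.0, 0.015]]
force: [-0.4, 0.1, 0.2]
gripper_width: 0.0939
[-12.3  38.5  43.1  63.7 -25.8  88.1 102.6]
clock: 10.42
tool_pos: [0.7617, -0.3754, 0.311]
tool_rot: [[0.972, -0.023, 0.233], [-0.233, 0.017, 0.972], [-0.026, -1.0, 0.012]]
force: [-0.4, 0.7, -0.2]
gripper_width: 0.0934
[  5.1  45.7  41.9  51.2 -28.6  92.9 113. ]
```

```bash

python3 -m crank '[-5,2.4,0.9,0,-5,2.4,0.9,0,-5,2.4,0.9,0,-5,2.4,0.9,0,-5,2.4,0.9,0,-5,2.4,0.9,0,-5,2.4,0.9,0,0,0,0,0]';python3 q.py
python3 -m crank '[-5,2.4,0.9,0,0,0,0,0]';python3 q.py
```

```text
clock: 11.42
tool_pos: [0.4359, -0.2243, 0.1539]
tool_rot: [[0.974, -0.022, 0.225], [-0.225, 0.024, 0.974], [-0.027, -0.999, 0.019]]
force: [1.8, -0.7, 0.3]
gripper_width: 0.0939
[-22.1  13.2  49.5 117.7 -12.9  56.1 111.2]
clock: 11.68
tool_pos: [0.3898, -0.2046, 0.1315]
tool_rot: [[0.974, -0.022, 0.225], [-0.225, 0.023, 0.974], [-0.027, -0.999, 0.018]]
force: [0.9, 0.2, 0.8]
gripper_width: 0.0941
[-25.4   8.6  50.5 124.8  -9.3  51.8 107.8]
```

```bash

python3 -m crank '[-0.2,4,-0.3,0.02,-0.2,4,-0.3,0,0,2,0,0,0,1.5,0,0,0,0,0,0]';python3 q.py
```

```text
clock: 12.3
tool_pos: [0.3855, -0.2093, 0.0173]
tool_rot: [[0.969, -0.021, 0.245], [-0.245, 0.02, 0.969], [-0.025, -1.0, 0.014]]
force: [0.5, 0.8, 0.6]
gripper_width: 0.0938
[-14.3  22.4  41.9 130.  -25.7  37.4 122.6]
```

```bash

python3 -m crank '[-0.3,0.9,0.15,0,0,0,0,0]'; python3 -m crank '[0,0,0,0,0,0,0,0,0,0,0,0,0,0,0,0,0,0,0,0]' 0 12;python3 q.py
```

```text
clock: 12.55
tool_pos: [0.3826, -0.2064, 0.0085]
tool_rot: [[0.969, -0.02, 0.245], [-0.244, 0.02, 0.969], [-0.025, -1.0, 0.015]]
force: [-0.2, -0.1, 0.3]
gripper_width: 0.0941
clock: 13.18
tool_pos: [0.3826, -0.2067, 0.0085]
tool_rot: [[0.969, -0.021, 0.245], [-0.245, 0.02, 0.969], [-0.025, -1.0, 0.014]]
force: [-0.2, 0.9, 0.3]
gripper_width: 0.0475
[-13.6  23.1  41.  130.7 -26.8  36.1 123.4]
```

```bash
python3 -m crank '[0,0,0,0,0,0,0,0]'
python3 det.py w5 dot
```

```text
clock: 13.42
tool_pos: [0.3826, -0.2067, 0.0085]
tool_rot: [[0.969, -0.021, 0.245], [-0.245, 0.02, 0.969], [-0.025, -1.0, 0.014]]
force: [0.0, -0.2, -0.8]
gripper_width: 0.0274
13.475
yel 777 [305.6062 280.121 ] [ 0.3715 -0.2104  0.028 ]
yel 2332 [311.1222 383.1822] [ 0.4263 -0.2218  0.028 ]
blue 1697 [302.6376 262.4255] [ 0.3626 -0.2096  0.028 ]
blue 541 [348.0351 387.061 ] [ 0.4333 -0.204   0.028 ]
```

View pics/w5.png

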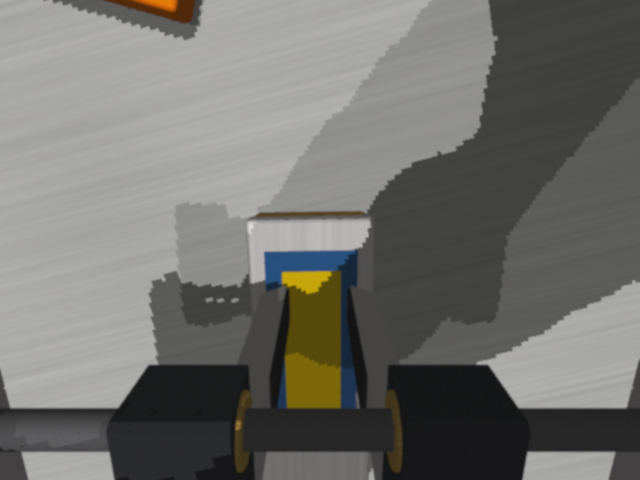

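```bash
python3 - <<'E'
from h import *
import pickle
p=pickle.load(open('pics/w5.pkl','rb')); R,t=RT(p); s=env.state(); T=np.array(s['tool_rot']);P=np.array(s['tool_pos'])
C=-R.T@t; print('cam in tool',T.T@(C-P), p['K'][0])
for dz in (0,.01,.02,.03,.04):
  for w in (-.0137,.0137): print(dz,w,w2p(p,P-dz*T[:,1]+w*T[:,2]))
a,b=onplane(p,(250,225),.028),onplane(p,(370,222),.028); print(a,b,np.linalg.norm(a-b))
for n in ('side','scene'):
  q=cap(n); c=q['color'][:,:,::-1]; u=w2p(q,P).astype(int); z=c[u[1]-60:u[1]+60,u[0]-60:u[0]+60]; cv2.imwrite('pics/t_%s.png'%n,cv2.resize(z,None,fx=4,fy=4,interpolation=cv2.INTER_CUBIC))
  cv2.imwrite('pics/t_%s_full.png'%n,c)
print(env.state()['clock'])
a=cv2.imread('pics/t_side.png');b=cv2.imread('pics/t_scene.png'); cv2.imwrite('pics/t1.png',cv2.resize(np.hstack([a,b]),(800,400)))
E
```

```text
cam in tool [-0.08206251 -0.20071814 -0.00029899] [408.60582716   0.         317.95378033]
0 -0.0137 [292.32376915 284.8602302 ]
0 0.0137 [344.21284197 284.88035617]
0.01 -0.0137 [291.14018168 292.3976369 ]
0.01 0.0137 [345.44220361 292.41812874]
0.02 -0.0137 [289.84114249 300.67027152]
0.02 0.0137 [346.79147245 300.6911066 ]
0.03 -0.0137 [288.40889305 309.79122521]
0.03 0.0137 [348.27909082 309.812368  ]
0.04 -0.0137 [286.82183589 319.89803653]
0.04 0.0137 [349.92748744 319.91943365]
[ 0.33927117 -0.22832129  0.028     ] [ 0.35151516 -0.17472955  0.028     ] 0.05497263979179659
13.625
```

View pics/t1.png

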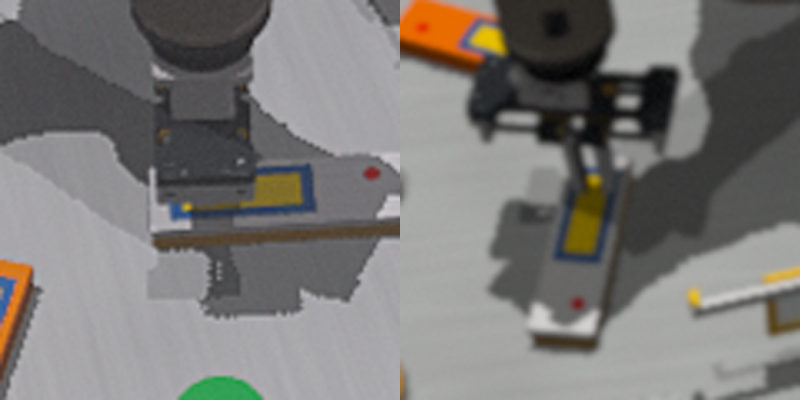

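```bash
python3 - <<'E'
import cv2,numpy as np
for n,(x0,x1,y0,y1) in (('w4',(240,360,170,410)),('w5',(220,420,190,450))):
    a=cv2.imread(f'pics/{n}.png')[y0:y1,x0:x1]; f=min(395/a.shape[1],590/a.shape[0]); 
    a=cv2.resize(a,None,fx=f,fy=f,interpolation=cv2.INTER_CUBIC); print(n,f,a.shape); cv2.imwrite(f'pics/z_{n}.png',a)
a=cv2.imread('pics/z_w4.png');b=cv2.imread('pics/z_w5.png')
o=np.zeros((600,800,3),np.uint8);o[:a.shape[0],:a.shape[1]]=a;o[:b.shape[0],400:400+b.shape[1]]=b;cv2.imwrite('pics/z2.png',o)
E
```

```text
w4 2.4583333333333335 (590, 295, 3)
w5 1.975 (514, 395, 3)
```

View pics/z2.png

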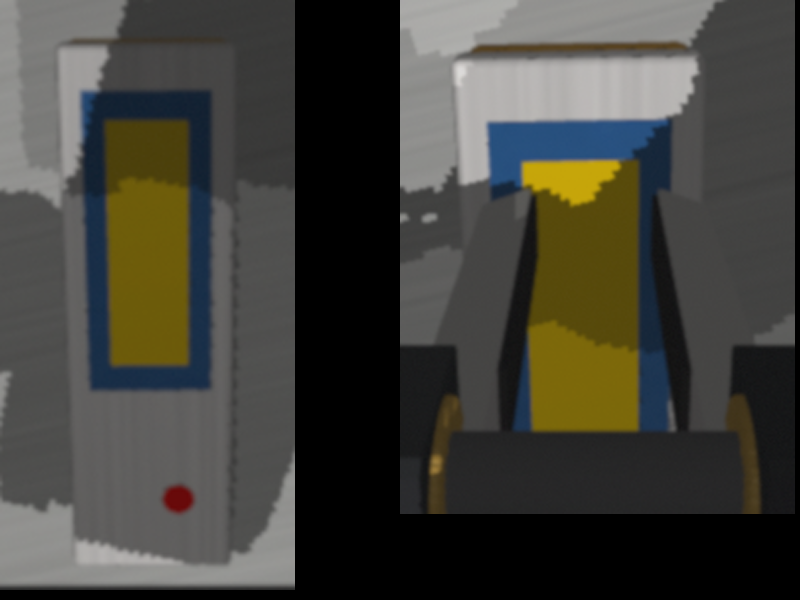

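```bash
python3 - <<'E'
from h import *
import pickle
np.set_printoptions(precision=4,suppress=True)
obj=np.array([[-.1,-.03,0],[-.1,.03,0],[.1,.03,0],[.1,-.03,0]])
obs={'w3':[(272.7,220.3),(314.8,212.3),(332.7,338.2),(297.5,343)],'w4':[(263.6,188.3),(336.4,187.1),(333.6,399),(270.5,399)]}
for n,o in obs.items():
    p=pickle.load(open(f'pics/{n}.pkl','rb')); K=np.array(p['K'])
    # in-image: y mirrored? left column is smaller u => tin -y? 
    ok,rv,tv=cv2.solvePnP(obj*[1,1,1],np.array(o),K,None,flags=cv2.SOLVEPNP_ITERATIVE)
    Rc=cv2.Rodrigues(rv)[0]; print(n,'lid centre world',c2w(p,tv.ravel()),'normal',RT(p)[0].T@Rc[:,2])
p3=pickle.load(open('pics/w3.pkl','rb'));p4=pickle.load(open('pics/w4.pkl','rb'));p2=pickle.load(open('pics/w2.pkl','rb'))
d={'w2':(119.9,345.7),'w3':(318.3,323),'w4':(312.0,372.5)}
print(tri([(p3,d['w3']),(p4,d['w4'])]),tri([(p2,d['w2']),(p3,d['w3']),(p4,d['w4'])]),tri([(p2,d['w2']),(p4,d['w4'])]))
E
```

```text
w3 lid centre world [ 0.4471 -0.225   0.0124] normal [-0.014   0.0225  0.9996]
w4 lid centre world [ 0.4415 -0.2238  0.0224] normal [-0.0143  0.0022  0.9999]
[ 0.5151 -0.2317  0.0208] [ 0.5137 -0.2313  0.0226] [ 0.5135 -0.2314  0.0224]
```

```bash
python3 -m crank '[0,0,0,0,0,0,0,0,0,0,0,0,0,0,0,0]' 100; python3 -m crank '[0,0,0,0,0,0.5,0,0,0,0,0,0]'; python3 -m crank '[0,0.3,0,0,0,0,0,0]' 
```

```text
clock: 14.12
tool_pos: [0.3826, -0.2067, 0.0085]
tool_rot: [[0.969, -0.021, 0.245], [-0.245, 0.02, 0.969], [-0.025, -1.0, 0.014]]
force: [0.5, 0.3, 0.3]
gripper_width: 0.0481
clock: 14.5
tool_pos: [0.3827, -0.2068, 0.0034]
tool_rot: [[0.969, -0.02, 0.245], [-0.245, 0.02, 0.969], [-0.024, -1.0, 0.014]]
force: [-0.2, -0.1, 0.0]
gripper_width: 0.0778
clock: 14.75
tool_pos: [0.3822, -0.2064, 0.0002]
tool_rot: [[0.969, -0.021, 0.245], [-0.245, 0.02, 0.969], [-0.025, -1.0, 0.014]]
force: [-0.4, 0.1, -0.2]
gripper_width: 0.0934
```

```bash
python3 -m crank '[0,0.5,0,0,0,0,0,0]';python3 -m crank '[0,0.4,0,0,0,0,0,0]' | egrep 'pos|force'; python3 det.py w6
```

```text
clock: 15.0
tool_pos: [0.3821, -0.2064, -0.0049]
tool_rot: [[0.969, -0.021, 0.245], [-0.245, 0.02, 0.969], [-0.025, -1.0, 0.014]]
force: [-0.2, -0.5, -0.2]
gripper_width: 0.0942
tool_pos: [0.3821, -0.2063, -0.0087]
force: [0.8, -0.2, 0.4]
15.3
yel 958 [309.023  293.5553] [ 0.3713 -0.2083  0.028 ]
yel 546 [298.1923 388.6044] [ 0.4158 -0.225   0.028 ]
blue 2272 [304.8107 276.6972] [ 0.3634 -0.2082  0.028 ]
blue 581 [273.6248 387.5112] [ 0.4124 -0.2359  0.028 ]
blue 258 [350.7829 398.6008] [ 0.4273 -0.2026  0.028 ]
blue 1388 [312.8811 464.1448] [ 0.4588 -0.229   0.028 ]
```

View pics/w6.png

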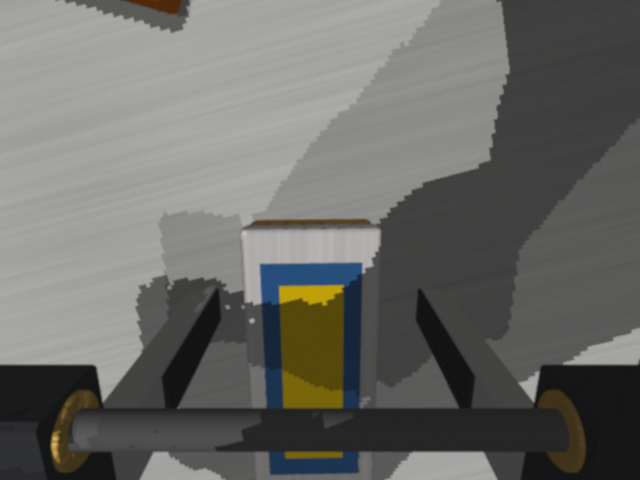

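```bash
python3 -m crank '[0,0.5,0,0,0,0,0,0]' | egrep 'pos|force';python3 -m crank '[0,0,0,0,0,0,0,0,0,0,0,0,0,0,0,0,0,0,0,0,0,0,0,0]' 0 15 | egrep 'pos|force|wid|clo'; python3 det.py w7
```

```text
tool_pos: [0.382, -0.2062, -0.0138]
force: [-0.1, -0.4, -0.6]
clock: 16.3
tool_pos: [0.3821, -0.2064, -0.0135]
force: [-1.3, -1.9, 0.7]
gripper_width: 0.06
16.35
yel 791 [314.3995 297.3729] [ 0.3717 -0.2061  0.028 ]
yel 662 [310.2523 398.6511] [ 0.4191 -0.2202  0.028 ]
yel 574 [316.0645 458.7666] [ 0.4518 -0.2257  0.028 ]
blue 2277 [311.2253 280.9082] [ 0.3642 -0.2056  0.028 ]
blue 515 [277.7049 390.5495] [ 0.4113 -0.2333  0.028 ]
blue 1518 [316.1285 469.3472] [ 0.4578 -0.2272  0.028 ]
```

View pics/w7.png

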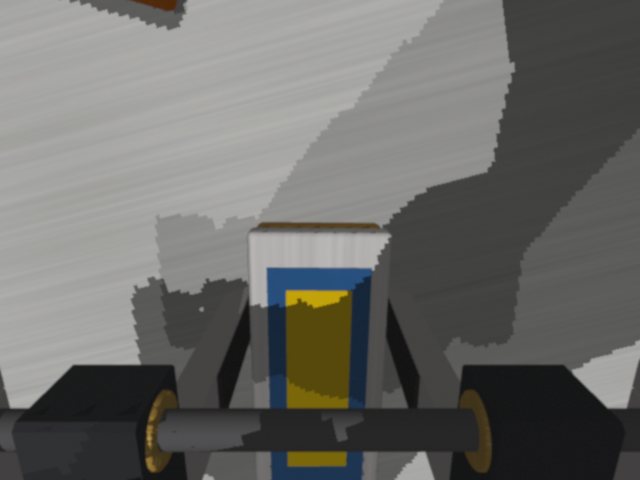

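```bash
python3 -m crank '[0.2,0.03,2.6,0,0.2,0.03,2.6,0,0.2,0.03,2.6,0,0.2,0.03,2.6,0,0.2,0.03,2.6,0,0.2,0.03,2.6,0,0,0,0,0]' 0 30; python3 q.py
```

```text
clock: 17.23
tool_pos: [0.4325, -0.056, -0.0134]
tool_rot: [[0.97, -0.021, 0.242], [-0.241, 0.02, 0.97], [-0.025, -1.0, 0.015]]
force: [0.9, 1.8, -3.2]
gripper_width: 0.0596
[-31.6  25.5  38.2 131.3 -31.1  33.4 106.8]
```

```bash
python3 -m crank '[0.5,0.01,1.0,-0.04,0.5,0.01,1.0,-0.04,0.5,0.01,1.0,-0.04,0.5,0.01,1.0,-0.04,0.5,0.01,1.0,-0.04,0.5,0.01,1.0,-0.04,0.5,0.01,1.0,-0.04,0.5,0.01,1.0,-0.04]'; python3 -m crank '[0,0,0,0,0,0,0,0]'; python3 q.py; python3 - <<'E'
from h import *
import pickle
np.set_printoptions(precision=4,suppress=True)
ims=[]
for n in ('scene','side','wrist'):
    p=cap(n,'f_'+n); pickle.dump(p,open(f'pics/f_{n}.pkl','wb'))
    for l in ('dot','punch_axis','press','knob_top')[:4 if n!='wrist' else 2]:
        for q in env.pinpoint(l,p)[:2]: print(n,l,round(q['p'],2),c2w(p,q['at']))
    u=w2p(p,(.615,.05,.06)).astype(int); print(u)
    if n!='wrist':
        z=p['color'][:,:,::-1][u[1]-50:u[1]+50,u[0]-50:u[0]+50]; ims.append(cv2.resize(z,(400,400),interpolation=cv2.INTER_CUBIC))
cv2.imwrite('pics/f1.png',np.hstack(ims))
E
```

```text
clock: 18.23
tool_pos: [0.4799, 0.0148, -0.0134]
tool_rot: [[0.997, -0.021, -0.071], [0.071, 0.018, 0.997], [-0.019, -1.0, 0.02]]
force: [-5.3, -11.5, 13.7]
gripper_width: 0.0594
clock: 18.48
tool_pos: [0.4805, 0.0162, -0.0134]
tool_rot: [[0.997, -0.02, -0.072], [0.072, 0.02, 0.997], [-0.018, -1.0, 0.021]]
force: [-1.2, -0.5, 7.8]
gripper_width: 0.0596
[-35.2  27.3  32.7 125.8 -27.9  35.  112.3]
scene dot 0.84 [0.6075 0.0297 0.0223]
scene dot 0.72 [0.8791 0.029  0.0242]
scene punch_axis 0.91 [0.6203 0.0479 0.0631]
scene press 0.62 [ 0.6176  0.0489 -0.0022]
scene press 0.56 [ 0.4333  0.2017 -0.0001]
scene knob_top 0.67 [0.6133 0.0508 0.2   ]
[342 281]
side dot 0.73 [ 0.1479 -0.3713  0.0261]
side dot 0.73 [ 0.5414  0.0148 -0.0053]
side punch_axis 0.8 [0.616  0.049  0.0661]
side press 0.9 [ 0.6146  0.0551 -0.002 ]
side press 0.21 [0.6221 0.0443 0.2025]
side knob_top 0.45 [0.623  0.0454 0.2011]
[347 237]
[376 631]
```

View pics/f1.png

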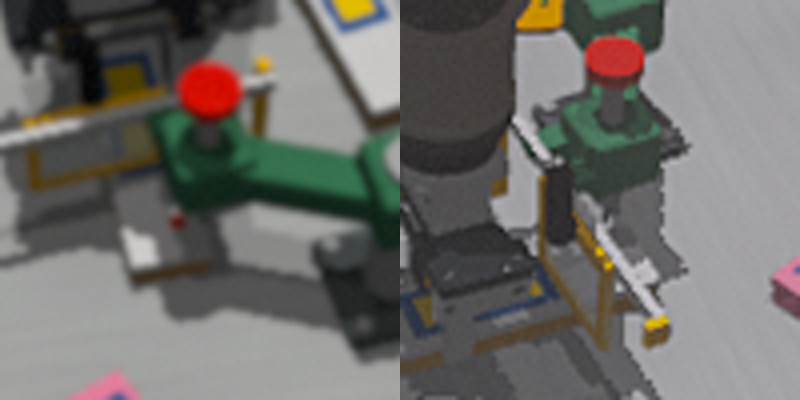

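View pics/f_wrist.png

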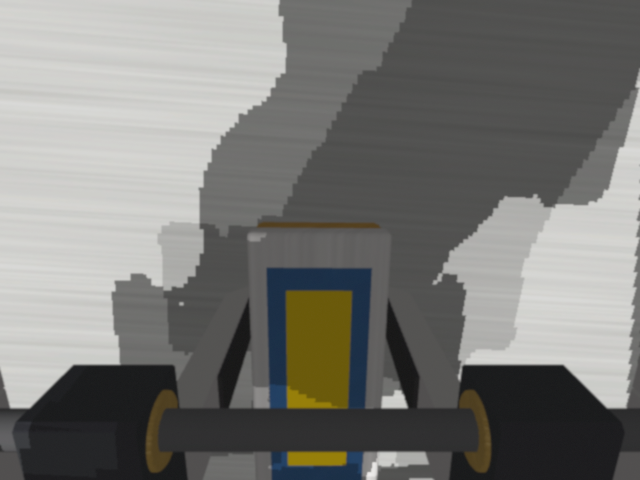

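```bash
python3 - <<'E'
from h import *
import pickle
np.set_printoptions(precision=4,suppress=True)
P={n:pickle.load(open(f'pics/f_{n}.pkl','rb')) for n in ('scene','side')}
def red(img,c,r,smin=130):
    h=cv2.cvtColor(img,cv2.COLOR_RGB2HSV).astype(int)
    x0,y0=int(c[0])-r,int(c[1])-r; w=h[y0:y0+2*r+1,x0:x0+2*r+1]; rgb=img[y0:y0+2*r+1,x0:x0+2*r+1].astype(float)
    m=((w[...,0]<8)|(w[...,0]>172))&(w[...,1]>smin)
    n,l,s,ce=cv2.connectedComponentsWithStats(m.astype(np.uint8)); 
    for i in range(1,n): 
        if s[i,4]>3: print('   comp',s[i],ce[i]+[x0,y0])
im0={n:cv2.imread(f'pics/{n}0.png')[:,:,::-1].copy() for n in ('scene','side')}
print('scene now'); red(P['scene']['color'],w2p(P['scene'],(.611,.035,.026)),7,110)
for n in P:
  print(n,'dot start'); red(im0[n],w2p(P[n],(.5125,-.2305,.026)),7,110)
  print(n,'knob'); red(P[n]['color'],w2p(P[n],(.618,.05,.195)),16)
  print(n,'knob0'); red(im0[n],w2p(P[n],(.618,.05,.195)),16)
# predicted knob outlines
for n in P:
  for off in (0,):
    pts=[w2p(P[n],(.618+.021*np.cos(a),.049+.021*np.sin(a),.2)) for a in np.linspace(0,6.28,40)]
    pts=np.array(pts); print(n,'pred top disc', pts.min(0),pts.max(0))
E
```

```text
scene now
   comp [5 6 3 3 8] [336.125 286.125]
scene dot start
   comp [6 5 3 2 6] [242.  268.5]
scene knob
   comp [  8   9  17  16 199] [343.809 253.402]
scene knob0
   comp [  9  10  16  15 180] [344.2556 253.7111]
side dot start
   comp [ 4  6  5  4 14] [345.     328.7143]
side knob
   comp [  9  11  15  12 131] [350.0534 201.1298]
side knob0
   comp [  9  11  15  10 122] [350.0902 200.7869]
scene pred top disc [336.0825 245.8121] [352.4155 258.9654]
side pred top disc [342.573  195.3935] [357.9933 205.4207]
```

```bash
cat > red.py <<'E'
from h import *
def soft(img,c,r):
    x0,y0=int(round(c[0]))-r,int(round(c[1]))-r; w=img[y0:y0+2*r+1,x0:x0+2*r+1].astype(float)
    v=w[...,0]-np.maximum(w[...,1],w[...,2]); v=v/(w.sum(2)+1); v=np.clip(v-np.median(v)-0.03,0,None)
    yy,xx=np.mgrid[y0:y0+2*r+1,x0:x0+2*r+1]; return np.array([(v*xx).sum(),(v*yy).sum()])/v.sum(), v.sum()
E
python3 - <<'E'
from red import *
import pickle
np.set_printoptions(precision=4,suppress=True)
P={n:pickle.load(open(f'pics/f_{n}.pkl','rb')) for n in ('scene','side')}
im0={n:cv2.imread(f'pics/{n}0.png')[:,:,::-1].copy() for n in ('scene','side')}
W={n:pickle.load(open(f'pics/{n}.pkl','rb')) for n in ('w2','w3','w4')}
o={}
for n,c in (('w2',(120,346)),('w3',(318,323)),('w4',(312,372))):
    o[n]=soft(W[n]['color'],c,7)[0]; print(n,o[n],onplane(W[n],o[n],.028))
for n,c in (('scene',(242,268)),('side',(345,328))):
    o[n]=soft(im0[n],c,6)[0]; print(n,o[n],onplane(P[n],o[n],.028))
print('fixed tri',tri([(P[n],o[n]) for n in P]), 'wrist tri',tri([(W[n],o[n]) for n in W]),'all',tri([(P[n],o[n]) for n in P]+[(W[n],o[n]) for n in W]))
u=soft(P['scene']['color'],(336,286),5); print('now',u,onplane(P['scene'],u[0],.028))
E
```

```text
w2 [118.1233 346.396 ] [ 0.5112 -0.23    0.028 ]
w3 [317.7859 322.6134] [ 0.5106 -0.2307  0.028 ]
w4 [312.0723 372.5693] [ 0.5107 -0.2307  0.028 ]
scene [241.7788 268.5938] [ 0.5081 -0.2323  0.028 ]
side [345.073  328.5047] [ 0.5095 -0.2317  0.028 ]
fixed tri [ 0.5091 -0.2323  0.0292] wrist tri [ 0.5115 -0.2309  0.0266] all [ 0.5101 -0.231   0.0285]
now (array([336.0588, 285.9928]), np.float64(2.931480258042477)) [0.6085 0.0324 0.028 ]
```

```bash
python3 -m crank '[0.34,0,0.53,0,0.34,0,0.53,0,0.34,0,0.53,0,0,0,0,0,0,0,0,0]'; cat > chk.py <<'E'
from red import *
import pickle,sys
np.set_printoptions(precision=4,suppress=True)
ims=[]
for n in ('scene','side'):
    p=cap(n); 
    u=w2p(p,(.618,.049,.028)); 
    print(n,'pred',u,'onplane',[ (c,onplane(p,c[0],.028)) for c in [soft(p['color'],u,4)]])
    v=np.round(u).astype(int); r=30 if n=='scene' else 50
    z=p['color'][:,:,::-1][v[1]-r:v[1]+r,v[0]-r:v[0]+r]; ims.append(cv2.resize(z,(400,400),interpolation=cv2.INTER_CUBIC))
cv2.imwrite(f'pics/{sys.argv[1]}.png',np.hstack(ims)); print(env.state()['clock'])
E
python3 chk.py g1
```

```text
clock: 19.75
tool_pos: [0.4889, 0.0321, -0.0134]
tool_rot: [[0.997, -0.021, -0.071], [0.071, 0.019, 0.997], [-0.019, -1.0, 0.021]]
force: [-3.4, -5.5, 9.4]
gripper_width: 0.0594
scene pred [342.3439 288.0504] onplane [((array([341.6179, 287.7233]), np.float64(3.414299261773218)), array([0.6166, 0.0471, 0.028 ]))]
side pred [347.846  244.8825] onplane [((array([346.2122, 246.8873]), np.float64(1.3244653442158576)), array([0.6106, 0.0426, 0.028 ]))]
19.85
```

View pics/g1.png

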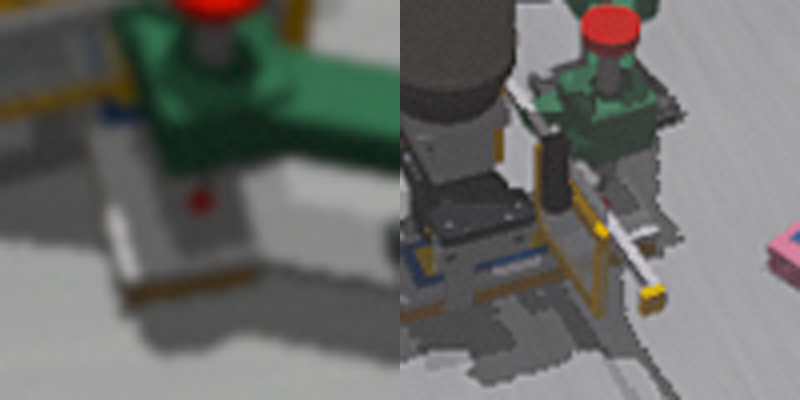

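```bash
python3 - <<'E'
from red import *
import pickle
from scipy.optimize import least_squares
np.set_printoptions(precision=4,suppress=True)
P={n:pickle.load(open(f'pics/f_{n}.pkl','rb')) for n in ('scene','side')}
imgs=[('scene',cv2.imread('pics/scene0.png')),('side',cv2.imread('pics/side0.png')),('scene',P['scene']['color'][:,:,::-1]),('side',P['side']['color'][:,:,::-1])]
obs=[]
for n,im in imgs:
    im=im[:,:,::-1].astype(float); h=(im[...,0]-np.maximum(im[...,1],im[...,2]))/(im.sum(2)+1)
    c=w2p(P[n],(.618,.049,.2)).round().astype(int)
    w=h[c[1]-14:c[1]+18,c[0]-14:c[0]+15]; s=np.clip(w/np.percentile(w,97),0,1)
    # top silhouette edges: soft coverage
    cols=s.max(0); 
    # horizontal extents via row sums in the top disc rows
    big=cv2.resize(s.astype(np.float32),None,fx=8,fy=8,interpolation=cv2.INTER_CUBIC)
    m=(big>0.5).astype(np.uint8); k,l,st,ce=cv2.connectedComponentsWithStats(m); i=1+np.argmax(st[1:,4])
    x0=c[0]-14+(st[i,0]+.0)/8-.5; x1=x0+st[i,2]/8; y0=c[1]-14+st[i,1]/8-.5
    pts=np.array([w2p(P[n],(.618+.021*np.cos(a),.049+.021*np.sin(a),.2)) for a in np.linspace(0,6.28,100)])
    print(n,'obs x',x0,x1,'mid',(x0+x1)/2,'top',y0,'pred',pts[:,0].min(),pts[:,0].max(),pts[:,0].mean(),pts[:,1].min())
    obs.append((n,(x0+x1)/2,y0))
def f(v):
    r=[]
    for n,mx,ty in obs:
        pts=np.array([w2p(P[n],(v[0]+.021*np.cos(a),v[1]+.021*np.sin(a),.2)) for a in np.linspace(0,6.28,100)])
        r+=[(pts[:,0].min()+pts[:,0].max())/2-mx,(pts[:,1].min()-ty)*.7]
    return r
q=least_squares(f,[.618,.049]); print(q.x,np.round(q.fun,2))
E
```

```text
scene obs x 337.25 351.75 mid 344.5 top 247.125 pred 336.0772685660167 352.4311149618486 344.265077909803 245.7980488230633
side obs x 342.75 357.625 mid 350.1875 top 195.875 pred 342.55691321695133 357.99521615701053 350.34383433437176 195.39215366966891
scene obs x 336.125 351.75 mid 343.9375 top 246.5 pred 336.0772685660167 352.4311149618486 344.265077909803 245.7980488230633
side obs x 342.75 357.625 mid 350.1875 top 195.875 pred 342.55691321695133 357.99521615701053 350.34383433437176 195.39215366966891
[0.6186 0.0486] [-0.35 -0.8   0.33 -0.31  0.21 -0.36  0.33 -0.31]
```

```bash
python3 -m crank '[0.02,0,0.07,0,0,0,0,0]' | egrep 'pos|force'; python3 -m crank '[0,0,0,0,0,0,0,0,0,0,0,0,0,0,0,0]' 100; python3 chk.py g2
```

```text
tool_pos: [0.489, 0.0323, -0.0134]
force: [-3.9, -7.9, 7.8]
clock: 20.6
tool_pos: [0.4893, 0.0344, -0.0135]
tool_rot: [[0.997, -0.021, -0.073], [0.073, 0.02, 0.997], [-0.019, -1.0, 0.021]]
force: [-0.1, 0.2, 0.1]
gripper_width: 0.0931
scene pred [342.3439 288.0504] onplane [((array([341.7146, 287.8481]), np.float64(3.755994291409121)), array([0.6171, 0.0473, 0.028 ]))]
side pred [347.846  244.8825] onplane [((array([346.012 , 246.8589]), np.float64(1.2473987962693327)), array([0.6101, 0.0429, 0.028 ]))]
20.7
```

View pics/g2.png

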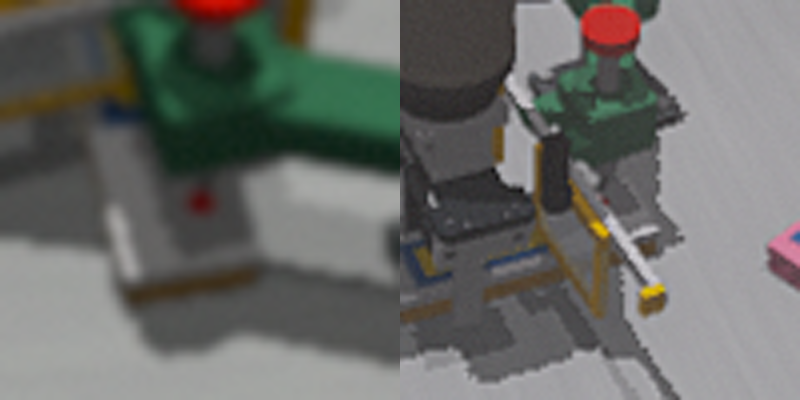

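```bash
python3 -m crank '[-0.2,-2,0,0,-0.3,-6,0,0,-0.3,-6,0,0,0,-6,0,0,0,-6,0,0,2.9,-2,-4,0,2.9,0,-4,0,2.9,0,-4,0]' 100 | egrep 'clo|pos';  python3 -m crank '[2.9,3,-4,0,2.9,4,-4,0,0,5.5,0,0,0,0,0,0]' 0 | egrep 'clo|pos'; python3 q.py; python3 det.py w8 dot punch_axis press knob_top guard_tab
```

```text
clock: 21.7
tool_pos: [0.5837, -0.0857, 0.2626]
clock: 22.2
tool_pos: [0.6406, -0.1572, 0.1318]
[-22.6  33.6  45.5  97.1 -27.1  62.8 125.8]
22.25
dot 0.87 [0.621  0.0487 0.0273] [579.5892 229.6006]
punch_axis 0.87 [0.6224 0.0448 0.0654] [608.9088 243.6134]
knob_top 0.23 [0.6206 0.0491 0.0271] [580.0181 229.0944]
yel 1531 [591.5578 105.6519] [0.5296 0.0348 0.028 ]
yel 270 [620.2741 167.    ] [0.5711 0.0676 0.028 ]
blue 816 [619.7941  75.3627] [0.508  0.0501 0.028 ]
blue 422 [561.4028 124.8744] [0.5444 0.0159 0.028 ]
```

View pics/w8.png

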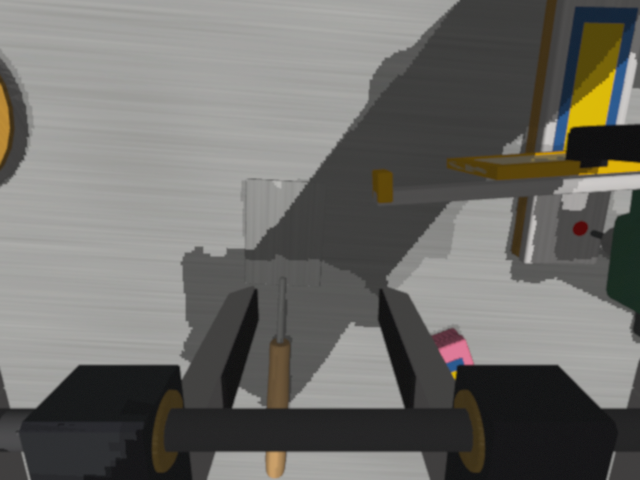

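```bash
python3 - <<'E'
from h import *
import pickle
from red import soft
np.set_printoptions(precision=4,suppress=True)
p=pickle.load(open('pics/w8.pkl','rb'))
im=p['color'][:,:,::-1][205:265,560:640]; cv2.imwrite('pics/z8.png',cv2.resize(im,None,fx=10,fy=10,interpolation=cv2.INTER_CUBIC))
d=soft(p['color'],(580,229),7)[0]; print('dot',d,onplane(p,d,.028),onplane(p,d,.024))
D=onplane(p,d,.026)
for z in (.026,.035,.04,.045,.05,.055,.06,.064): print(z,w2p(p,(D[0],D[1],z)))
E
```

```text
dot [579.8543 228.0136] [0.6196 0.0481 0.028 ] [0.6203 0.0509 0.024 ]
0.026 [579.8543 228.0136]
0.035 [587.4071 230.627 ]
0.04 [591.7875 232.1427]
0.045 [596.3077 233.7068]
0.05 [600.9744 235.3216]
0.055 [605.7949 236.9896]
0.06 [610.7769 238.7135]
0.064 [614.8843 240.1348]
```

View pics/z8.png

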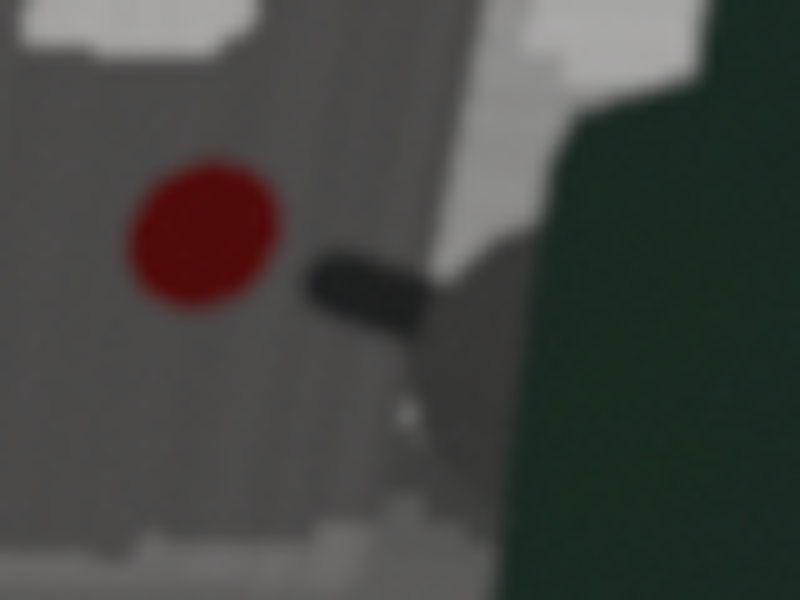

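```bash
python3 - <<'E'
from h import *
import pickle
from scipy.optimize import least_squares
np.set_printoptions(precision=4,suppress=True)
p=pickle.load(open('pics/w8.pkl','rb'))
arc=np.array([(440,285),(412,350),(425,430),(470,510),(500,242)])/10+[560,205]-0.45
dot=np.array((204,235))/10+[560,205]-.45
t0=np.array(p['tvec']).ravel(); R,_=RT(p)
for dzc in (0,.003,.006):
    p=dict(p); p['tvec']=t0-R@np.array([0,0,dzc])
    def f(v):
        c=np.array([w2p(p,(v[0]+.011*np.cos(a),v[1]+.011*np.sin(a),.064)) for a in np.linspace(0,2*np.pi,200)])
        poly=c.astype(np.float32).reshape(-1,1,2)
        return [cv2.pointPolygonTest(poly,(float(a[0]),float(a[1])),True) for a in arc]
    q=least_squares(f,[.62,.048],diff_step=1e-3); D=onplane(p,dot,.028)
    tip=np.array((325,275))/10+[560,205]-.45
    print(dzc,'axis',q.x,'res',np.round(q.fun,2),'dot',D[:2],'dot-axis mm',(D[:2]-q.x)*1e3)
E
```

```text
0 axis [0.6205 0.0506] res [-0.73 -0.24  1.14 -0.81  0.15] dot [0.6196 0.0482] dot-axis mm [-0.9517 -2.4142]
0.003 axis [0.6212 0.0528] res [-0.73 -0.21  1.17 -0.87  0.09] dot [0.6201 0.0503] dot-axis mm [-1.0608 -2.5735]
0.006 axis [0.6218 0.0551] res [-0.73 -0.17  1.2  -0.94  0.03] dot [0.6207 0.0524] dot-axis mm [-1.168  -2.7319]
```

```bash
python3 - <<'E'
from h import *
import pickle
np.set_printoptions(precision=4,suppress=True)
a=pickle.load(open('pics/w3.pkl','rb'));b=pickle.load(open('pics/w8.pkl','rb'))
e=tri([(a,(413,376)),(b,(383,187))]);print('rail end',e, w2p(a,e),w2p(b,e))
print('jamb w3', [onplane(a,(583,294),z) for z in (.1,.12,.14)])
print('tab top w3',onplane(a,(487,326),.175), 'tab w8?',onplane(b,(600,145),.175))
E
```

```text
rail end [ 0.5883 -0.127   0.1178] [413.3628 376.0191] [382.19   186.6551]
jamb w3 [array([0.5709, 0.1136, 0.1   ]), array([0.5574, 0.1039, 0.12  ]), array([0.5438, 0.0942, 0.14  ])]
tab top w3 [ 0.5169 -0.0298  0.175 ] tab w8? [ 0.5601 -0.0555  0.175 ]
```

```bash
python3 -m crank '[0,-5.5,0,0,0,-5,0,0,-2.5,-2,4.2,0,-2.5,0,4.2,0,-2.5,0,4.2,0,-2.5,2,4.2,0,-2.5,4,4.2,0,0,0,0,0]' 100 | egrep 'clo|pos'; python3 det.py w9 dot punch_axis guard_tab; python3 - <<'E'
import cv2
im=cv2.imread('pics/w9.png')[270:400,250:400]; cv2.imwrite('pics/z9.png',cv2.resize(im,None,fx=5,fy=4.6,interpolation=cv2.INTER_CUBIC))
E
```

```text
clock: 23.5
tool_pos: [0.5021, 0.0444, 0.2065]
23.55
dot 0.6 [0.6224 0.0496 0.0263] [310.193  331.5987]
punch_axis 0.76 [0.6221 0.0459 0.0649] [306.4528 350.3927]
guard_tab 0.83 [ 0.555  -0.0228  0.1714] [205.9597 336.1322]
guard_tab 0.52 [0.6197 0.0468 0.0263] [307.6512 329.0442]
red 1540 [312.976 464.987] [0.7875 0.0649 0.028 ]
yel 3071 [487.3569 120.0674] [0.4017 0.1935 0.028 ]
yel 731 [235.2216 465.4159] [ 0.7929 -0.0227  0.028 ]
blue 2211 [486.7915 117.4043] [0.3995 0.1925 0.028 ]
blue 435 [319.8989 210.9563] [0.4956 0.0495 0.028 ]
```

View pics/w9.png

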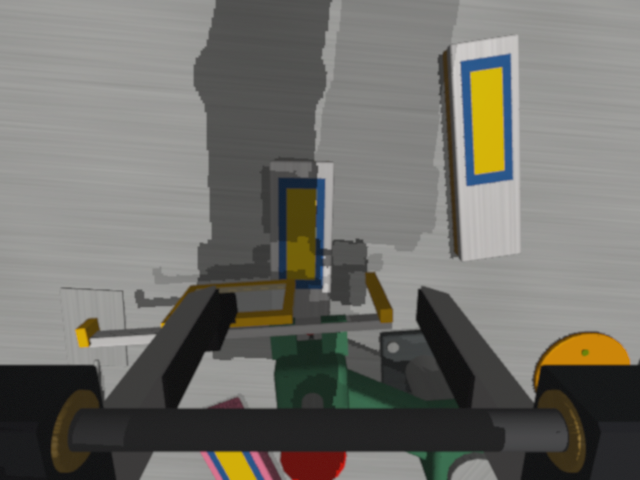

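View pics/z9.png

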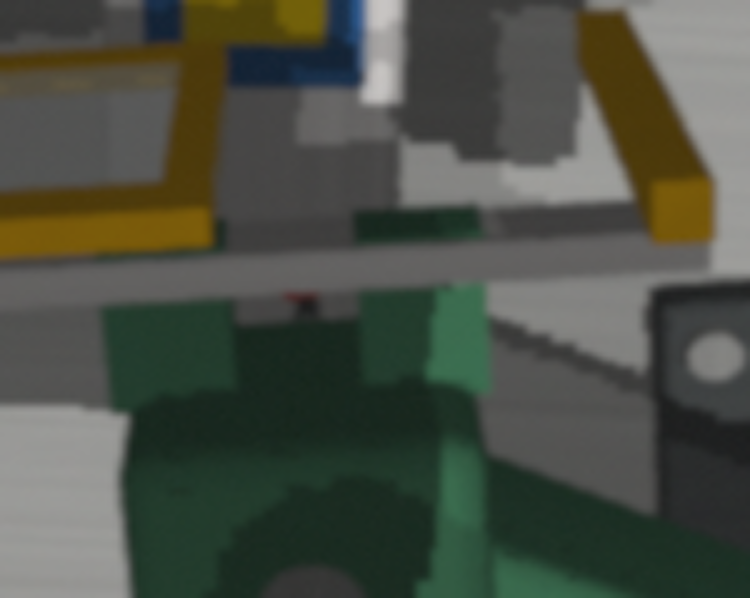

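The pin is visible at about (311.7,336) and the dot edge at (310.3,334), and the w8 view shows the pin line running through the dot. Both put the dot about 1.5 to 2 mm off, which is inside the 4 mm limit. Next is the guard: I'll close the fingers and go to the tab's -y side.

```bash
python3 -m crank '[1.6,-1,-3.6,0,1.6,-1,-3.6,0,1.6,0,-3.6,0,0,0,0,0,0,0,0,0,0,0,0,0,0,0,0,0,0,0,0,0]' 0 10 | egrep 'clo|pos|wid';python3 -m crank '[0,0,0,0,0,0,0,0]' | egrep 'clo|pos|wid|for'; python3 det.py w10 guard_tab
```

```text
clock: 24.7
tool_pos: [0.5609, -0.0631, 0.2244]
gripper_width: 0.0177
clock: 24.95
tool_pos: [0.5609, -0.0635, 0.2243]
force: [-0.2, -0.0, -0.1]
gripper_width: 0.0005
25.0
guard_tab 0.59 [ 0.5551 -0.0223  0.1727] [380.8754 251.7477]
red 2875 [488.1572 366.2929] [0.7205 0.1422 0.028 ]
yel 3105 [606.8461  61.1027] [0.4017 0.1933 0.028 ]
yel 2511 [416.082  176.6101] [0.518  0.0329 0.028 ]
blue 2135 [605.4445  60.9405] [0.4016 0.192  0.028 ]
blue 1528 [417.4548 166.2893] [0.5081 0.0328 0.028 ]
```

View pics/w10.png

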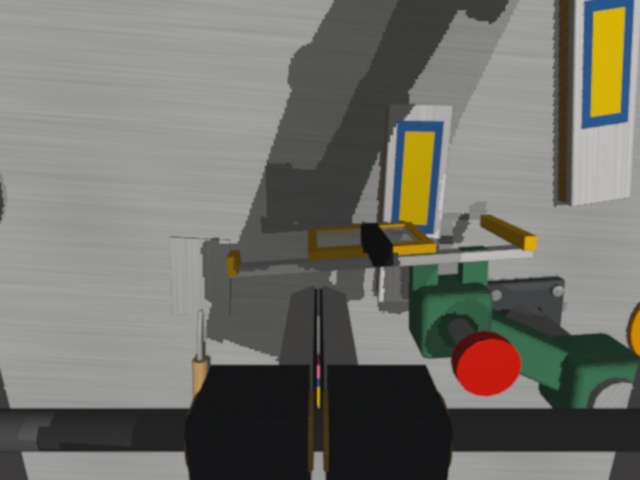

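```bash
python3 -m crank '[-0.4,5,0,0,0,5,0,0,0,0,0,0]' | egrep 'clo|pos|for';python3 -m crank '[0,0,1,0,0,0,1,0,0,0,0,0]' | egrep 'clo|pos|for'; python3 -m crank '[0,0,1,0,0,0,1,0,0,0,0,0]' | egrep 'clo|pos|for'; python3 det.py w11 guard_tab
```

```text
clock: 25.42
tool_pos: [0.5528, -0.0619, 0.1222]
force: [0.7, -0.2, 0.8]
clock: 25.8
tool_pos: [0.5542, -0.0405, 0.1259]
force: [-0.1, 0.6, -1.2]
clock: 26.18
tool_pos: [0.5519, -0.0208, 0.1252]
force: [1.0, -1.1, 0.1]
26.225
guard_tab 0.64 [ 0.553  -0.0032  0.1717] [363.0905 330.1366]
red 106 [510.6604 472.    ] [0.7589 0.1722 0.028 ]
red 102 [485.7647 478.0686] [0.7668 0.1505 0.028 ]
yel 1824 [631.7177  62.9035] [0.4125 0.187  0.028 ]
yel 1608 [396.056  222.5734] [0.5355 0.0386 0.028 ]
yel 219 [545.8721 302.5388] [0.5923 0.1672 0.028 ]
yel 264 [117.9356 334.6629] [ 0.6422 -0.173   0.028 ]
blue 1552 [619.2635  75.4401] [0.421  0.1805 0.028 ]
blue 672 [390.9524 133.5193] [0.4714 0.0268 0.028 ]
blue 844 [415.2855 202.7974] [0.5195 0.051  0.028 ]
```

View pics/w11.png

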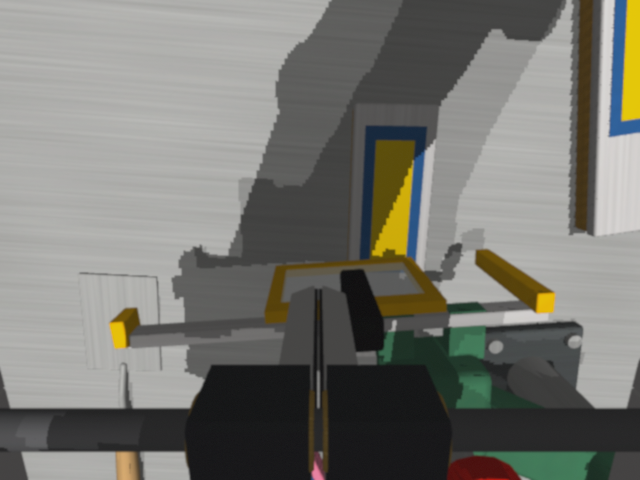

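```bash
python3 -m crank '[0,0,0.9,0,0,0,0.9,0,0,0,0.9,0,0,0,0.9,0,0,0,0,0]' | egrep 'clo|pos|for';python3 -m crank '[0,0,0.4,0,0,0,0,0]' | egrep 'clo|pos|for'; python3 -m crank '[0,0,0.3,0,0,0,0,0]' | egrep 'clo|pos|for'
```

```text
clock: 26.9
tool_pos: [0.5495, 0.015, 0.126]
force: [-0.6, -0.1, 0.1]
clock: 27.15
tool_pos: [0.5492, 0.018, 0.1261]
force: [-0.1, -1.5, 0.1]
clock: 27.4
tool_pos: [0.5488, 0.021, 0.1261]
force: [-0.7, -1.4, -0.3]
```

```bash
python3 -m crank '[0,0,0.3,0,0,0,0,0]' | egrep 'clo|pos|for';python3 -m crank '[0,0,0.3,0,0,0,0,0]' | egrep 'clo|pos|for'; python3 det.py w12 guard_tab
```

```text
clock: 27.65
tool_pos: [0.5487, 0.022, 0.1262]
force: [-0.4, -11.1, -2.3]
clock: 27.9
tool_pos: [0.5487, 0.0223, 0.1262]
force: [2.8, -24.0, -3.9]
27.95
guard_tab 0.93 [0.5495 0.0363 0.1695] [353.251  325.7164]
guard_tab 0.37 [ 0.4314  0.2005 -0.003 ] [556.7174  95.8242]
yel 262 [ 39.6183 335.4542] [ 0.6439 -0.1941  0.028 ]
blue 2979 [579.8748  74.1373] [0.42   0.1959 0.028 ]
blue 1107 [327.9548 141.8555] [0.4773 0.0256 0.028 ]
```

View pics/w12.png

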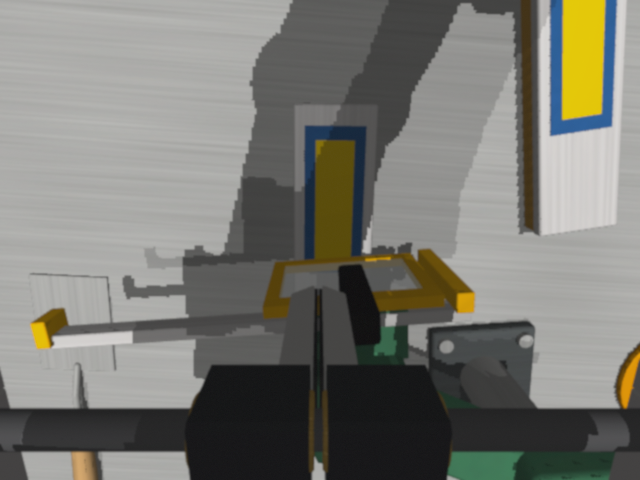

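```bash
python3 -m crank '[0,0,-0.8,0,0,0,-0.9,0,0,-5,0,0,0,-5,0,0,0,-2,0,0,3.7,0,1.9,0,3.7,0,1.9,0,0,0,0,0]' | egrep 'clo|pos|for'; python3 det.py w13 knob_top guard_tab
```

```text
clock: 29.0
tool_pos: [0.6247, 0.0529, 0.2443]
force: [-0.3, -0.0, -0.6]
29.05
knob_top 0.79 [0.6179 0.0518 0.1997] [316.3633 249.1505]
guard_tab 0.82 [0.5471 0.0416 0.1712] [308.1004 131.3581]
yel 1028 [487.3093  17.143 ] [0.4324 0.2001 0.028 ]
yel 414 [239.8696 356.2415] [ 0.8005 -0.0194  0.028 ]
blue 872 [486.9071  29.1915] [0.4424 0.2016 0.028 ]
blue 1309 [300.2888  76.2842] [0.4971 0.0303 0.028 ]
blue 666 [230.0736 332.2583] [ 0.771  -0.0311  0.028 ]
```

View pics/w13.png

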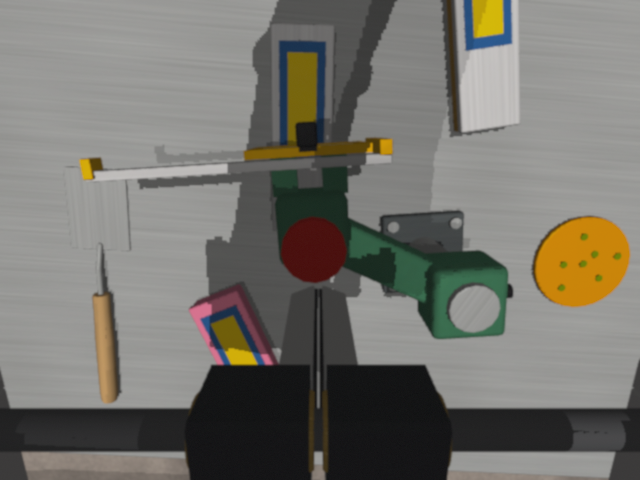

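```bash
python3 -m crank '[-0.5,2.5,-0.25,0,0,2.5,0,0,0,0,0,0]' | egrep 'clo|pos|for'; python3 -m crank '[0,0.5,0,0,0,0.5,0,0,0,0,0,0]' | egrep 'clo|pos|for';python3 -m crank '[0,0.5,0,0,0,0,0,0]' | egrep 'clo|pos|for'
```

```text
clock: 29.52
tool_pos: [0.616, 0.0485, 0.1945]
force: [-0.0, 0.1, 0.6]
clock: 29.9
tool_pos: [0.6171, 0.0491, 0.1854]
force: [0.1, -0.1, 1.1]
clock: 30.15
tool_pos: [0.6169, 0.0492, 0.18]
force: [0.7, 1.0, 0.9]
```

```bash
for i in 1 2 3; do python3 -m crank '[0,0.4,0,0,0,0,0,0]' | egrep 'pos|for'; done; python3 det.py w14 knob_top
```

```text
tool_pos: [0.6172, 0.0492, 0.1763]
force: [0.7, -0.5, 3.8]
tool_pos: [0.6171, 0.0492, 0.1722]
force: [1.2, 0.6, 2.9]
tool_pos: [0.6169, 0.0493, 0.1681]
force: [2.4, -0.9, 5.0]
30.95
knob_top 0.62 [0.6184 0.0501 0.1891] [321.2893 303.9418]
yel 829 [531.1641  11.2461] [0.4393 0.2011 0.028 ]
yel 3081 [302.517   91.4158] [0.5094 0.0318 0.028 ]
yel 246 [ 24.2195 194.5447] [ 0.6068 -0.1929  0.028 ]
blue 1080 [530.2028  23.5444] [0.4477 0.2022 0.028 ]
blue 2299 [301.8721  78.8778] [0.5002 0.0307 0.028 ]
blue 505 [206.5861 363.2396] [ 0.7558 -0.0429  0.028 ]
```

```bash
for i in 1 2 ; do python3 -m crank '[0,0.25,0,0,0,0,0,0]' | egrep 'pos|for'; done
```

```text
tool_pos: [0.6168, 0.0494, 0.1657]
force: [2.4, -2.2, 5.5]
tool_pos: [0.6169, 0.0494, 0.1635]
force: [1.1, -1.5, 9.0]
```

```bash
for i in 1 2 ; do python3 -m crank '[0,0.2,0,0,0,0,0,0]' | egrep 'pos|for'; done
```

```text
tool_pos: [0.6169, 0.0494, 0.1619]
force: [-0.4, -2.2, 14.3]
tool_pos: [0.617, 0.0494, 0.1603]
force: [-2.1, -2.0, 20.9]
```

```bash
python3 -m crank '[0,0,0,0]' | egrep 'pos|for'; python3 -m crank '[0,-0.5,0,0,0,-1,0,0,0,-2,0,0,0,-4,0,0,0,-4,0,0,0,0,0,0]' | egrep 'clo|pos|for'; python3 det.py w15 knob_top guard_tab; python3 chk.py g3
```

```text
tool_pos: [0.617, 0.0494, 0.1604]
force: [-3.0, -1.6, 19.4]
clock: 32.88
tool_pos: [0.62, 0.0472, 0.2776]
force: [-0.4, 1.0, -1.5]
32.925
knob_top 0.93 [0.6177 0.0521 0.2015] [323.3339 243.0523]
guard_tab 0.71 [0.5494 0.041  0.1739] [313.9573 141.3713]
yel 1243 [477.3202  22.6138] [0.4259 0.1987 0.028 ]
yel 638 [251.9765 350.9075] [ 0.8089 -0.0154  0.028 ]
blue 876 [476.613   34.6747] [0.4368 0.2    0.028 ]
blue 1088 [305.1094  85.0993] [0.4975 0.0301 0.028 ]
blue 644 [242.3665 327.5186] [ 0.7778 -0.028   0.028 ]
scene pred [342.3439 288.0504] onplane [((array([341.7145, 287.8322]), np.float64(3.6469826833648007)), array([0.617 , 0.0473, 0.028 ]))]
side pred [347.846  244.8825] onplane [((array([349.0644, 244.693 ]), np.float64(0.21395579417349475)), array([0.6217, 0.0487, 0.028 ]))]
33.125
```

View pics/w15.png

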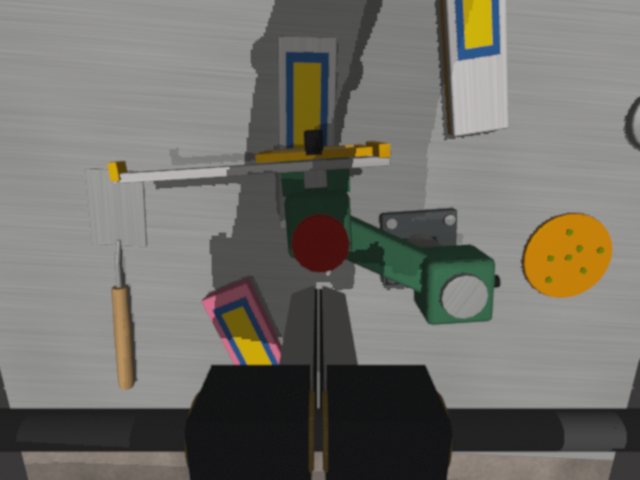

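View pics/g3.png

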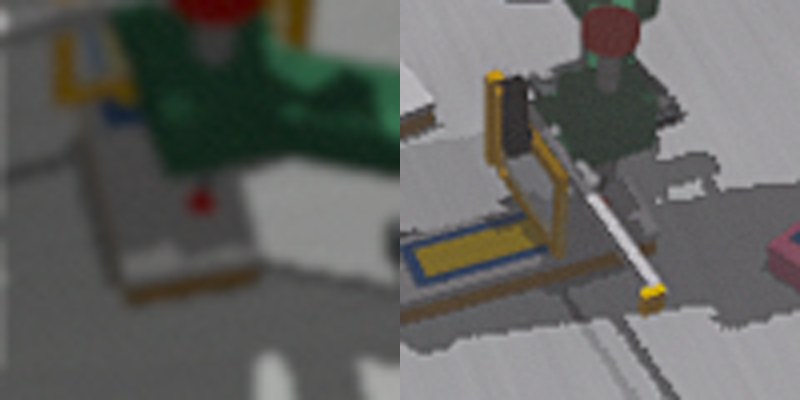

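The knob is back up, the guard is against its jamb, and the dot hasn't moved, so I'm handing in.

```bash
python3 - <<'E'
from workcell import env
print(env.job_done()); print(env.state()['clock'])
E
```

```text
the job is handed in; nothing more can be done
None
the job is handed in; nothing more can be done
```

I slid the marked tin under the punch, closed the guard, pressed the knob once and handed the job in at about 33 s. I saw no verdict.

- **Dot position:** The last wrist views before the press, with pin and dot both visible, put the dot about 1.5–2.6 mm short of the punch axis in y. The scene camera gave 1–2 mm, the same before and after the press. That is inside the 4 mm limit, but not exactly centred.
- **Guard:** I pushed it by its tab until it stopped against the jamb, with a brief reading of 24 N. Later pictures show it closed.
- **Knob push:** The measured total was 14 N, then 21 N. That is above the suggested 15 N, but leaves roughly 16 N of pin on lid, below the 30 N dent limit. The knob then came back up (measured at 0.2015 m, which is its up height).
- **Other things:** No bystander was touched that I could see. I did not re-measure their positions at the end.

**Disagreements:**
- **Fingertip height:** The fingertips really end about 20 mm above the reported tool position. My first grasp therefore closed in the air over the lid. I spotted this in the pictures and lowered the arm further, watching the force.
- **Camera frames:** The wrist and fixed cameras disagreed by about 2–3 mm, so I judged the final position from views showing dot and pin together.
- **Tool tilt:** The tool also ran about 1.5° off vertical throughout.

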